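# Work the sprayer's trigger, then open the cleaner bottle's safety cap

### The arm

A 6-joint arm with a two-finger parallel gripper is mounted at the origin on a cart in front of the work surface, level with it; the furniture and walls round the work are solid. World frame = base frame: x ahead of the robot, y to its left, z up, the work surface at z = 0. Lengths are in mm, angles in rad, forces in N, time in s.
With the tool pointing down it reaches from about 350 to 875 mm from the base axis. Payload 15.5 kg.
Tool frame: the origin (TCP) lies on the centre line of the jaws, within the pads' length; the fingertips stand 25 mm ahead of it and the grasp point (between the pads) lies 6 mm ahead of it (bot.finger_overhang is the distance from the TCP to the fingertips, in mm); z points along the fingers, y is the line along which they close (so a half turn about z gives the same grasp; the last joint's range is limited). The gripper opens to 85 mm and grips with 20 to 120 N. Pads are 22 mm wide; open, the fingers measure 114 mm over their backs; the gripper's body (76 mm by 85 mm) begins 54 mm behind the grasp point. The pads swing forward as they close: fully open they stand 13 mm farther back than shut.
Start: joints at [-1.375, 0.494, 1.345, -0, 1.302, -0.096], TCP at [179.2, -598.76, 227.777] pointing down, gripper open.
Joint ranges: [-2.91, 2.91], [-0.82, 2.16], [0.22, 2.67], [-1.22, 4.37], [0.12, 2.79], [-3.08, 3.08]. Speed limits (rad/s): [1.89, 1.89, 2.57, 3.01, 3.01, 3.01].

### API

Orientations are given as a unit quaternion [x, y, z, w].
In Python, from plant import bot, hand, vision, ticket gives the robot as it stands. Calls block until the motion is done:
- bot.move_pose(position, orientation): joint-space move of the TCP to a pose.
- bot.movel(position, rot=None, v=150): straight line of the TCP; rot=None keeps the orientation; v is the mean speed in mm/s.
- bot.move_j(angles): joint-space move.
- hand.grip(opening): finger opening in mm; the grip force is fixed at half the most; returns when the fingers have stopped.
- bot.wait(seconds).
- bot.ik(position, orientation): joint angles nearest the present ones, or None.
- vision.capture(name): name is "scene" or "top" or "wrist"; returns (picture, depth): 420x560x3 uint8, blue, green, red; 420x560 float32, mm along the optical axis (not along the pixel's ray), 0 where there is no reading.
- vision.calibration(name): a dict with "camera_matrix" (3x3 intrinsics, pixels), "R" (3x3) and "t" (3): a world point X has camera coordinates R X + t; the wrist camera has in their place "hand_eye" (4x4, takes a point from camera to tool coordinates, whose origin is the TCP and whose axes are the flange's). Camera axes: x right, y down, z forward; pixel columns grow to the right and rows downward; lengths in mm; the calibration is good to about 2 mm. The wrist camera is an equidistant fisheye: a pixel r from the principal point sees the ray r / f radians off the axis. A picture is of the moment at which its call begins: read the wrist's pose just before it. calibration takes no time and is no camera call.
A pose or a line that the arm cannot do raises bot.PlanningError and nothing moves.
- ticket.job_done(): hands the job in; it is judged then, once.
Readings, each from a call of its own:
- bot.current_t(): time.
- bot.current_q(): joint angles.
- bot.current_dq(): joint speeds.
- bot.current_effort(): joint torques, N m.
- bot.current_tool_pos(): TCP position.
- bot.current_orientation(): TCP orientation.
- bot.current_wrist_force(): force on the tool from outside, world axes, zero at the start.
- bot.current_ft_torque(): the same for the moment, N m.
- bot.current_opening(): finger opening in mm.
- bot.current_gripper_force(): force on a finger pad.
Only numpy, scipy, OpenCV 4.12 (cv2) and the standard library are available. Lean on these libraries where they do the work, as an engineer would, in place of code of your own. Each camera call takes 0.05 s, during which the arm holds its last target. There are 200 camera calls.

### The job

The sprayer is to be refilled. First squeeze the trigger of the spray gun lying in its cradle all the way in against its grip and let it spring back, to see that it works; then open the cleaner bottle: press its push-and-turn safety cap down, twist it anticlockwise until it is free, and lift it straight off. Finish while still holding the cap in the gripper, level and steady above the open neck, about 8 cm higher than it sat; do not drop the cap or shift the other things on the worktop.

Things in the scene. Friction and masses are not known exactly. Their poses are not given: they have to be found in the camera images.
- spray_gun: white trigger spray gun lying on its side in a steel cradle screwed to the worktop (cannot move; base plate 120x70x8 mm). Origin on the worktop under the middle of its grip, z up. Fixed grip: bar along x, x -25 to 35, y -17 to 5, z 28 to 48 mm. Head across its +x end: x 35 to 59, y -31 to 44 mm, nozzle towards +y to y 57. Collar (30 mm across) and dip tube go on in -x to x -105 mm
- trigger (a joint): grey trigger, rad: 0 at rest, 0.30 squeezed to its stop. Lever 60 mm long, 7 mm thick, z 30 to 46 mm, on the grip's +y side, hinged (vertical axis) at x 35, y 15 mm of spray_gun; outer face at x 0: y 26 mm at rest, 15 mm squeezed (free end: 32 and 13 mm). A spring returns it; 12 N squeezes it fully
- squeeze_point (a point): spray_gun frame x 0, y 0, z 42 mm, midway between the back of the grip and the squeezed trigger. Fingers pointing down here, opened 72 to 80 mm along spray_gun's y, clear grip and resting trigger (20 mm of free space below both) and squeeze them together on closing
- bottle: white square cleaner bottle, 84x84 mm, in a steel holder (106x106 mm, 35 mm tall) screwed to the worktop: cannot move or turn. Origin on the worktop under its axis, z up. Collar 44 mm across, top at z 120 mm; neck 26 mm across up to z 142 mm, with three bayonet lugs (36 mm across) and a sprung grey plug in its mouth that pushes the cap up
- cap: grey ribbed round push-and-turn cap on the bottle, 48 mm across, 28 mm tall, about 30 g, loose, open below, curved arrow embossed on top. Origin: centre of its lower rim, z up. Closed: rim at z 127 mm of the bottle frame, x axis along the bottle's x. Spring: 6 N at first, 10 N pressed down
- cap_top (a point): centre of the cap's flat top, 28 mm above its origin. To open, press the cap 5 to 6 mm down (teeth block turning until 3.5 mm; the rim meets the collar at 7 mm), keep it down and turn it anticlockwise seen from above: past the teeth at 35 degrees, best 60, stop at 85; there it lifts straight off
- green_tin: bystander, loose: short closed food tin, 75 mm across, 58 mm tall, between the two work places; origin at the centre of its underside
- cutter: bystander, loose: star-shaped cookie cutter, 59x57x20 mm, near the front edge; origin at the centre of its underside
- mug: bystander, loose: mug with a handle, 81x113x101 mm, to the far left; origin at the centre of its underside
- glass_jar: bystander, loose: glass jar with a screw lid, 68x74x84 mm, to the far right; origin at the centre of its underside
- spice_jar: bystander, loose: tall slim spice jar, 45 mm across, 106 mm tall, back left; origin at the centre of its underside
- pot: bystander, loose: low round pot with a lid, 63 mm across, 34 mm tall, front left; origin at the centre of its underside
There are look-alikes about, which are no part of the job. Leave any blue look-alike of the bottle alone.

How it is judged (in metres and radians):
On the way, in this order (a step that is already met when the one before it is completed fails the run):
1. the trigger is squeezed in by the fingers (joint over 0.24 rad) (value of joint trigger above 0.24 rad and contact force between the fingers and spray_gun above 1 N), for 0.1 s.
2. the trigger has been let go and has sprung back (under 0.05 rad) (value of joint trigger below 0.05 rad), for 0.1 s.
3. the gripped cap is pressed at least 3.5 mm down on its neck (z of cap in the frame of bottle below 0.1235 m and contact force between the fingers and cap above 1 N), for 0.05 s.
4. the cap is turned free (over 29 degrees) while still on the neck (angle between the x axis of cap and the x axis of bottle, either way round above 0.5 rad and z of cap in the frame of bottle below 0.134 m and horizontal distance between cap and bottle below 0.01 m and contact force between the fingers and cap above 1 N), for 0.05 s.
At the end, for the whole second after the job is handed in: the cap is held by the gripper, still (under 2 cm/s) and clear of the bottle, 4 to 13 cm higher than where it sat, within 3 cm of the bottle's axis, tilted less than 14 degrees; the trigger is back at rest (z of cap in the frame of bottle between 0.167 and 0.257 m and horizontal distance between cap and bottle below 0.03 m and angle between cap's own z axis and vertical below 0.25 rad and contact force between the fingers and cap above 1 N and contact force between cap and bottle below 0.05 N and linear speed of cap below 0.02 m/s and value of joint trigger below 0.05 rad); the arm keeps its last pose, push and grip.
It fails at once if the cap is dropped below the bottle's neck (height (world z) of cap below 0.1 m).
It fails at once if one of the loose bystanders is shifted by more than 3 cm (distance of any of green_tin, cutter, mug, glass_jar, spice_jar, pot from where it was at the start of the episode above 0.03 m).
It also fails if it takes over 59 s, if anything falls off the work surface, if the arm or the gripper's body presses on something with over 40 N, if the wrist force passes 120 N, or if a joint passes its speed limit or range.

## Working session

There is one attempt and no reset: what is moved stays moved. The work goes in short steps, each a Python script; the robot and the scene stay as the last script left them, time stands still between calls to the robot, and variables do not carry over. Pictures are saved under pics/ and viewed, at most 10 in all, crops included, and the job is handed in when it is done.

```bash
ls; mkdir -p pics
python3 - <<'E'
from plant import bot, hand, vision, ticket
import cv2,numpy as np
for n in ("scene","top"):
    p,d=vision.capture(n); cv2.imwrite(f"pics/{n}0.png",p); np.save(f"pics/{n}0.npy",d)
    c=vision.calibration(n); print(n,{k:np.round(v,3).tolist() for k,v in c.items()})
print(bot.current_t(), bot.current_orientation(), bot.current_opening())
E
```

```text
pics
scene {'camera_matrix': [[457.735, 0.0, 275.576], [0.0, 457.735, 211.904], [0.0, 0.0, 1.0]], 'R': [[-0.831, -0.556, 0.005], [-0.435, 0.643, -0.63], [0.347, -0.526, -0.776]], 't': [470.838, 176.999, 1555.438]}
top {'camera_matrix': [[389.051, 0.0, 283.579], [0.0, 389.051, 205.15], [0.0, 0.0, 1.0]], 'R': [[-0.435, -0.901, -0.008], [-0.858, 0.417, -0.299], [0.273, -0.123, -0.954]], 't': [330.781, 405.487, 1567.202]}
0.1 [ 9.89448481e-01  1.44884140e-01 -2.88086515e-05 -5.37640398e-04] 85.10390837844055
```

View pics/top0.png

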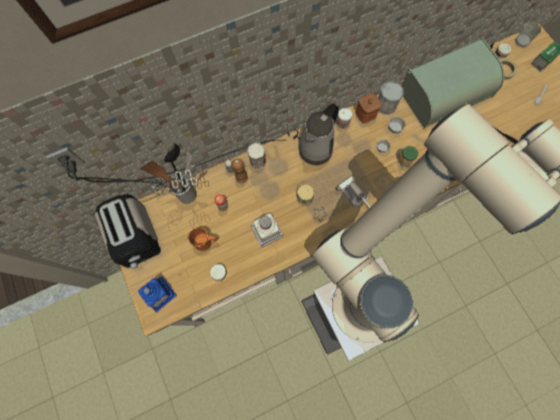

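View pics/scene0.png

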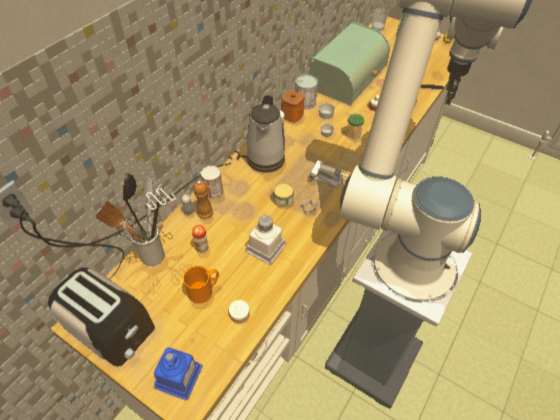

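The top view shows the white bottle at (266,228) and the spray gun at (352,192). In the scene view they are at (266,240) and (327,173). The bottle's look-alike is blue, at scene (177,370) / top (156,293). The white pot at scene (239,311) and the white tin at (211,180) could also be confused with it. I choose the white square bottle in its holder and the gun in its steel cradle, and check both in a crop.

```bash
cat > h.py <<'E'
from plant import bot, hand, vision, ticket
import cv2, numpy as np
from scipy.spatial.transform import Rotation as Ro
def back(n,u,v,z=None,d=None):
    """pixel -> world, on plane z or at depth d"""
    c=vision.calibration(n); K,R,t=[np.array(c[k]) for k in("camera_matrix","R","t")]
    r=np.linalg.inv(K)@[u,v,1.]
    o=-R.T@t; w=R.T@r
    return o+w*(d if d is not None else (z-o[2])/w[2])
def down(yaw):
    """tool pointing down, closing line (y) at angle yaw from world x"""
    y=np.array([np.cos(yaw),np.sin(yaw),0]); z=np.array([0,0,-1.]); x=np.cross(y,z)
    return Ro.from_matrix(np.c_[x,y,z]).as_quat()
E
python3 - <<'E'
from h import *
p=cv2.imread("pics/scene0.png"); q=cv2.imread("pics/top0.png")
f=lambda im,x,y,w,h,s: cv2.resize(im[y:y+h,x:x+w],None,fx=s,fy=s,interpolation=cv2.INTER_CUBIC)
a=np.vstack([f(p,240,205,57,60,7)[:290],f(p,295,150,57,50,7)[:300]])
b=np.vstack([f(q,240,205,57,50,7)[:290],f(q,330,165,57,50,7)[:300]])
print(a.shape,b.shape)
h=min(len(a),len(b)); cv2.imwrite("pics/crop1.png",np.hstack([a[:h],b[:h]])[:600])
for n,pts in dict(scene=[(266,220,155),(327,173,40),(284,195,58)],top=[(266,222,155),(352,192,40),(305,193,58)]).items():
    for u,v,z in pts:
        d=np.load(f"pics/{n}0.npy")[v,u]; print(n,u,v,back(n,u,v,z=z).round(),back(n,u,v,d=d).round())
E
```

```text
(590, 399, 3) (590, 399, 3)
scene 266 220 [454. 225. 155.] [453. 227. 159.]
scene 327 173 [ 442. -171.   40.] [ 439. -164.   48.]
scene 284 195 [510.  30.  58.] [509.  31.  59.]
top 266 222 [451. 224. 155.] [452. 224. 152.]
top 352 192 [ 441. -172.   40.] [ 448. -181.   10.]
top 305 193 [520.  15.  58.] [519.  15.  59.]
```

View pics/crop1.png

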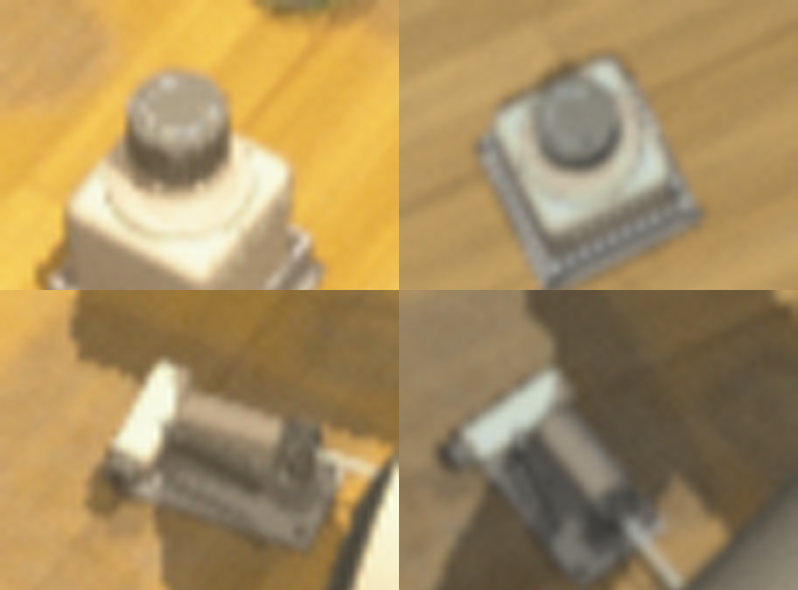

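Run:
```python
from h import *
for u,v,z in[(352.3,177.6,48),(340.9,187.1,48),(338,187.6,38),(361.6,195.7,45),(265.9,220,155)]: print(back("top",u,v,z=z).round(1))
print(back("scene",265.4,218.9,z=155).round(1))
print(Ro.from_quat(bot.current_orientation()).as_matrix().round(2)); print(np.round(vision.calibration("wrist")["hand_eye"],3), vision.calibration("wrist")["camera_matrix"])
print("kettle",back("top",318,125,z=180).round(), back("top",318,155,z=0).round())
dtop=np.load("pics/top0.npy")
import math
for yaw in np.deg2rad([0,45,90,135,180,-135,-90,-45]):
    for P in([440,-175,280],[440,-175,60],[452,225,160]): print(round(math.degrees(yaw)),P,None if (q:=bot.ik(P,down(yaw))) is None else np.round(q,2))
```

```text
[ 496.1 -202.4   48. ]
[ 479.2 -137.4   48. ]
[ 485.3 -128.    38. ]
[ 407.  -199.1   45. ]
[458.4 221.2 155. ]
[458.6 221.9 155. ]
[[ 0.96  0.29 -0.  ]
 [ 0.29 -0.96  0.  ]
 [ 0.   -0.   -1.  ]]
[[  -0.      -0.951   -0.309   80.081]
 [   1.      -0.       0.      -0.595]
 [  -0.      -0.309    0.951 -145.454]
 [   0.       0.       0.       1.   ]] [[325.1922621    0.         283.41097672]
 [  0.         325.1922621  213.69836274]
 [  0.           0.           1.        ]]
kettle [ 727. -143.  180.] [ 674. -132.    0.]
0 [440, -175, 280] [-0.5   0.22  1.63 -0.    1.29 -0.5 ]
0 [440, -175, 60] [-0.5   0.54  1.89 -0.    0.71 -0.5 ]
0 [452, 225, 160] [ 0.34  0.41  1.72 -0.    1.01  0.34]
45 [440, -175, 280] [-0.5   0.22  1.63 -0.    1.29 -1.29]
45 [440, -175, 60] [-0.5   0.54  1.89 -0.    0.71 -1.29]
45 [452, 225, 160] [ 0.34  0.41  1.72 -0.    1.01 -0.44]
90 [440, -175, 280] [-0.5   0.22  1.63 -0.    1.29 -2.08]
90 [440, -175, 60] [-0.5   0.54  1.89 -0.    0.71 -2.08]
90 [452, 225, 160] [ 0.34  0.41  1.72 -0.    1.01 -1.23]
135 [440, -175, 280] [-0.5   0.22  1.63 -0.    1.29 -2.86]
135 [440, -175, 60] [-0.5   0.54  1.89 -0.    0.71 -2.86]
135 [452, 225, 160] [ 0.34  0.41  1.72 -0.    1.01 -2.01]
180 [440, -175, 280] [-0.5   0.22  1.63 -0.    1.29  2.64]
180 [440, -175, 60] [-0.5   0.54  1.89 -0.    0.71  2.64]
180 [452, 225, 160] [ 0.34  0.41  1.72 -0.    1.01 -2.8 ]
-135 [440, -175, 280] [-0.5   0.22  1.63 -0.    1.29  1.85]
-135 [440, -175, 60] [-0.5   0.54  1.89 -0.    0.71  1.85]
-135 [452, 225, 160] [ 0.34  0.41  1.72 -0.    1.01  2.7 ]
-90 [440, -175, 280] [-0.5   0.22  1.63 -0.    1.29  1.07]
-90 [440, -175, 60] [-0.5   0.54  1.89 -0.    0.71  1.07]
-90 [452, 225, 160] [ 0.34  0.41  1.72 -0.    1.01  1.91]
-45 [440, -175, 280] [-0.5   0.22  1.63 -0.    1.29  0.28]
-45 [440, -175, 60] [-0.5   0.54  1.89 -0.    0.71  0.28]
-45 [452, 225, 160] [ 0.34  0.41  1.72 -0.    1.01  1.13]
```

```bash
cat >> h.py <<'E'
def wback(u,v,z,T):
    """wrist fisheye pixel -> world on plane z; T=(pos,quat) at capture"""
    c=vision.calibration("wrist"); K=np.array(c["camera_matrix"]); H=np.array(c["hand_eye"])
    x=(u-K[0,2])/K[0,0]; y=(v-K[1,2])/K[1,1]; th=np.hypot(x,y); 
    r=np.array([x/th*np.sin(th),y/th*np.sin(th),np.cos(th)])
    R=Ro.from_quat(T[1]).as_matrix(); o=R@H[:3,3]+T[0]; w=R@H[:3,:3]@r
    return o+w*(z-o[2])/w[2]
def shot(name):
    T=(np.array(bot.current_tool_pos()),np.array(bot.current_orientation()))
    p,d=vision.capture("wrist"); cv2.imwrite(f"pics/{name}.png",p); np.savez(f"pics/{name}.npz",d=d,p=T[0],q=T[1]); return T
E
python3 - <<'E'
from h import *
bot.move_pose([436,-188,240],down(np.deg2rad(-75.4)))
T=shot("w1"); print(T,bot.current_t())
p=cv2.imread("pics/w1.png"); cv2.imwrite("pics/w1b.png",cv2.resize(p[100:400,80:480],None,fx=2,fy=2,interpolation=cv2.INTER_CUBIC))
E
```

```text
(array([ 436.04465618, -188.76417995,  240.00453189]), array([9.91940975e-01, 1.26700746e-01, 6.98540946e-05, 1.35587409e-04])) 1.9167
```

View pics/w1b.png

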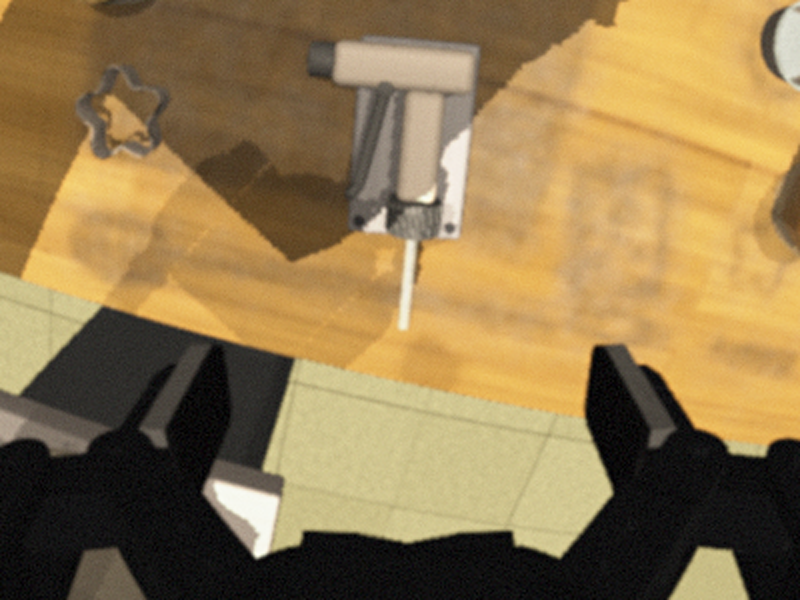

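Run:
```python
from h import *
T=np.load("pics/w1.npz"); d=T["d"]; T=(T["p"],T["q"])
W=lambda c,r,z: wback(80+c/2,100+r/2,z,T)
for n,c,r,z in[("head+y",333,62,48),("head-y",475,70,48),("gL",403,110,48),("gR",442,110,48),("gL2",399,190,48),("gR2",437,190,48),("collar end",411,236,38),("tube end",403,329,38),("plate TR",478,45,8),("plate BR",459,238,8),("plate BL",349,230,8),("plate TL",362,38,8),("headtop x59",405,42,48),("trig end",357,196,46)]:
    print(n,W(c,r,z)[:2].round(1), d[int(100+r/2),int(80+c/2)])
# 2D fit of the gun pose from known points
M=np.array([(47,44),(47,-31),(-105,0)])
```

```text
head+y [ 484.6 -136.3] 328.38382
head-y [ 498.9 -208.4] 333.5525
gL [ 468.9 -177.7] 375.36115
gR [ 474.1 -197.4] 336.5515
gL2 [ 426.6 -186.4] 350.84576
gR2 [ 431.7 -206.2] 390.03183
collar end [ 399.7 -200.2] 353.39688
tube end [ 341.8 -210.4] 383.2527
plate TR [ 511.7 -211. ] 371.63776
plate BR [ 396.1 -231.9] 408.0522
plate BL [ 384.1 -165.2] 406.18155
plate TL [ 498.7 -145.5] 362.7688
headtop x59 [ 503.6 -169.8] 363.3683
trig end [ 417.1 -165.3] 390.4779
```

The wrist view shows the gun from above: head at (335–475,45–90), grip at x≈402–440, trigger on its left ending at (357,196), and the star cutter well clear at (125,115). The gun's origin comes out at about (447,-187), with its x axis at 10.7°.

Run:
```python
from h import *
o=down(np.deg2rad(-79.3)); P=[446.8,-187.3]
bot.move_pose(P+[130],o); hand.grip(77); print(bot.current_opening())
bot.movel(P+[48],v=120); print(bot.current_wrist_force(),bot.current_tool_pos())
hand.grip(25); bot.wait(0.3)
print("closed",bot.current_opening(),bot.current_gripper_force(),np.round(bot.current_wrist_force(),1))
vs=vision.capture("top")[0]; cv2.imwrite("pics/top_sq.png",vs)
hand.grip(77); bot.wait(0.4); print("open",bot.current_opening(),np.round(bot.current_wrist_force(),1))
bot.movel(P+[180],v=150); hand.grip(85)
print(bot.current_t())
```

```text
76.85521130179696
[-0.01786828  0.86782319  0.3998602 ] [ 447.11133135 -187.45583142   48.5016592 ]
closed 24.756925964762985 0.0 [ 0.  -1.3 -0.2]
open 76.94996467521358 [-0.1 -0.1 -0.2]
6.65
```

Run:
```python
from h import *
bot.move_pose([436,-190,240],down(np.deg2rad(-79.3)))
T=shot("w2")
p=cv2.imread("pics/w2.png")[90:240,180:380]; q=cv2.imread("pics/top_sq.png")[130:230,290:423]
cv2.imwrite("pics/c2.png",np.hstack([cv2.resize(x,(400,300),interpolation=cv2.INTER_CUBIC) for x in(p,q)]))
d=np.load("pics/w2.npz")["d"]; print(bot.current_tool_pos())
```

```text
[ 435.94514167 -190.00899355  239.98516173]
```

View pics/c2.png

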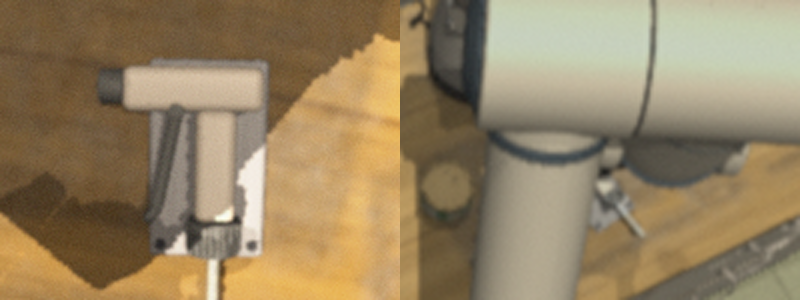

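```bash
cat >> h.py <<'E'
def wdepth(u,v,f):
    """wrist pixel -> world using depth image of npz f"""
    s=np.load(f); T=(s["p"],s["q"]); d=float(np.median(s["d"][v-1:v+2,u-1:u+2]))
    c=vision.calibration("wrist"); H=np.array(c["hand_eye"]); R=Ro.from_quat(T[1]).as_matrix()
    o=R@H[:3,3]+T[0]; a=R@H[:3,2]; w=wback(u,v,0,T)-o
    return o+w*d/(w@a)
E
python3 - <<'E'
from h import *
for n,c,r in[("head",190,88),("headL",140,88),("headR",245,90),("grip1",217,130),("grip2",215,170),("grip3",214,200),("trig",165,170),("trig0",176,120),("plate",180,200),("collar",215,240),("table",320,220),("tableL",60,150)]:
    print(n,wdepth(180+c//2,90+r//2,"pics/w2.npz").round(1))
E
```

```text
head [ 490.6 -171.1   47.9]
headL [ 486.  -145.5   47.2]
headR [ 494.8 -198.8   47.1]
grip1 [ 471.3 -188.4   47.5]
grip2 [ 450.  -191.5   47. ]
grip3 [ 433.9 -194.5   47.2]
trig [ 444.7 -165.3   44.8]
trig0 [ 472.5 -166.9   45.3]
plate [ 420.6 -176.8    7.1]
collar [ 413.5 -198.4   52.7]
table [ 422.3 -264.9   -1.2]
tableL [436.4 -98.7  -1.6]
```

Run:
```python
from h import *
o=down(np.deg2rad(-79.3)); P=[446.8,-187.3]
bot.move_pose(P+[130],o); hand.grip(77)
bot.movel(P+[48],v=120)
for g in (50,40,32,25):
    hand.grip(g); print(g,bot.current_opening(),bot.current_gripper_force(),np.round(bot.current_wrist_force(),1),np.round(bot.current_tool_pos(),1))
T=shot("w3"); d=np.load("pics/w3.npz")["d"]
cv2.imwrite("pics/w3b.png",cv2.resize(cv2.imread("pics/w3.png")[120:400,80:480],None,fx=2,fy=2))
print(bot.current_t())
```

```text
50 50.043108533335946 0.0 [0.1 1.  0.1] [ 446.9 -187.3   48.2]
40 39.72499406958141 0.0 [ 0.3 -0.1 -0.3] [ 446.8 -187.3   48. ]
32 32.21517467524657 0.0 [ 0.9 -0.4  0.2] [ 446.8 -187.3   48. ]
25 24.97961367643865 0.0 [ 0.2  0.6 -0.4] [ 446.8 -187.3   48. ]
9.8333
```

View pics/w3b.png

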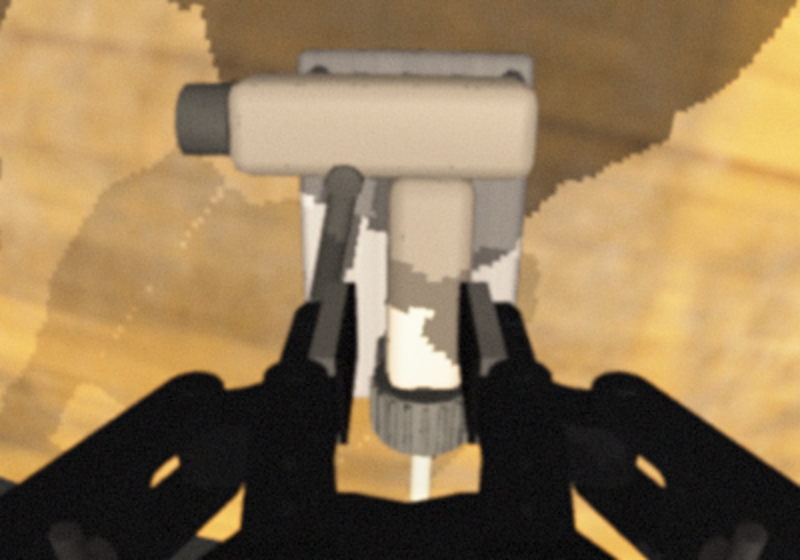

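The image shows the trigger still at rest, running under the left finger at (330,290), so the fingers are closing above it. I'll measure the fingertip height.

Run:
```python
from h import *
print(bot.finger_overhang)
for n,c,r in[("Ltop",312,310),("Lpad",322,350),("Ltip",342,300),("Rtop",510,315),("Rpad",490,330),("Rtip",478,290),("head",380,120),("grip",425,300),("trig",340,220)]:
    print(n,wdepth(80+c//2,120+r//2,"pics/w3.npz").round(1))
d=np.load("pics/w3.npz")["d"]
for r in range(280,440,12): print(r,[round(float(wdepth(80+c//2,120+r//2,"pics/w3.npz")[2])) for c in range(280,540,14)])
```

```text
25.0
Ltop [ 450.1 -163.8   62.2]
Lpad [ 455.  -168.2   85.7]
Ltip [ 455.6 -170.3   64.9]
Rtop [ 458.9 -208.2   64.9]
Rpad [ 461.2 -201.3   77.9]
Rtip [ 460.9 -200.8   59.2]
head [ 493.4 -171.6   47.3]
grip [ 450.  -190.5   47.3]
trig [ 466.7 -166.3   45.3]
280 [-1, -1, 7, 46, 45, 8, 7, 7, 46, 47, 47, 48, 47, 47, 8, 7, 7, -1, -2]
292 [-1, -2, 7, 46, 60, 60, 7, 7, 46, 48, 47, 47, 47, 60, 60, 7, 7, -1, -1]
304 [-1, -2, 59, 66, 67, 66, 7, 7, 46, 47, 47, 47, 47, 62, 67, 67, 60, -2, -1]
316 [-1, 65, 65, 72, 72, 67, 7, 7, 45, 47, 47, 47, 47, 67, 72, 72, 65, 65, -1]
328 [-1, 71, 70, 77, 77, 67, 7, 7, 46, 48, 47, 47, 48, 67, 77, 77, 70, 71, -2]
340 [-1, 75, 76, 82, 82, 72, 7, 11, 46, 47, 48, 47, 48, 68, 82, 82, 76, 76, -1]
352 [80, 81, 80, 87, 87, 73, 7, 18, 46, 47, 47, 47, 47, 70, 87, 86, 80, 81, 81]
364 [93, 95, 93, 92, 89, 74, 7, 32, 46, 47, 47, 47, 47, 70, 88, 88, 92, 95, 93]
376 [97, 98, 96, 96, 88, 75, 7, 40, 46, 47, 47, 47, 47, 71, 88, 96, 96, 98, 97]
388 [100, 100, 100, 100, 88, 75, 7, 44, 45, 46, 46, 46, 46, 72, 89, 100, 100, 100, 100]
400 [104, 104, 104, 103, 89, 76, -2, 46, 49, 50, 51, 51, 50, 73, 89, 104, 103, 104, 104]
412 [107, 107, 107, 106, 90, 78, -1, 43, 50, 52, 52, 52, 50, 48, 89, 107, 107, 107, 107]
424 [117, 116, 116, 116, 92, -1, -2, 44, 51, 53, 52, 51, 51, 48, 89, 116, 116, 116, 116]
436 [119, 119, 119, 119, 93, -1, -1, 43, 50, 52, 52, 52, 51, 47, 89, 119, 119, 119, 119]
```

Fingertip depth gives z≈59, although the reported TCP height of 48 with a 25 mm overhang should put the tips at about 25. They really stand about 35 mm higher than specified. I'll open, step down while watching the wrist force, then squeeze.

Run:
```python
from h import *
# finger tips while open, from the earlier high picture (tool z offset)
for r in range(340,360,4): print(r,[round(float(wdepth(80+c//2,100+r//2,"pics/w1.npz")[2])-240) for c in (200,208,214,600,606,612,620)])
P=[446.8,-187.3]
hand.grip(77); f0=np.array(bot.current_wrist_force()); z=48
while z>14:
    z-=4; bot.movel(P+[z],v=40); f=np.array(bot.current_wrist_force())-f0
    if abs(f).max()>4: print("contact",z,f.round(1)); bot.movel(P+[z+4],v=40); break
print(z,f.round(1))
for g in (50,40,32):
    hand.grip(g); print(g,bot.current_opening(),bot.current_gripper_force(),np.round(bot.current_wrist_force(),1))
T=shot("w4"); 
for r in range(260,330,6): print(r,[round(float(wdepth(80+c//2,120+r//2,"pics/w4.npz")[2])) for c in range(270,550,14)])
print(bot.current_t())
```

```text
340 [-512, -517, -520, -242, -242, -241, -242]
344 [20, -508, -510, -241, -240, 20, 21]
348 [22, 22, 21, 21, 22, 22, 22]
352 [23, 24, 22, 23, 23, 24, 24]
356 [26, 25, 23, 22, 26, 26, 26]
12 [-0.1  0.1  1.1]
50 50.04156278029841 0.9833864076063037 [0.  1.3 1.2]
40 40.18124954737736 1.5486168618872398 [-2.1  2.5  2.3]
32 32.16092096432765 17.63001572806388 [-4.8 -0.1  6. ]
260 [-1, 7, 7, 8, 48, 45, 35, 8, 43, 47, 48, 47, 47, 47, 47, 47, 7, 7, 8, 7]
266 [-2, 6, 8, 8, 45, 45, 37, 7, 44, 46, 48, 47, 47, 47, 48, 46, 7, 8, 7, 7]
272 [-1, 7, 7, 8, 45, 44, 38, 7, 44, 47, 47, 47, 47, 47, 47, 47, 7, 8, 7, 8]
278 [-1, 6, 7, 7, 46, 45, 40, 7, 43, 46, 47, 47, 48, 47, 48, 47, 7, 7, 7, 7]
284 [-1, 7, 7, 8, 45, 45, 41, 7, 44, 46, 47, 48, 47, 47, 47, 46, 20, 7, 7, 8]
290 [-2, 7, 7, 24, 45, 45, 42, 7, 43, 47, 47, 47, 47, 47, 47, 46, 24, 7, 7, 8]
296 [-1, 7, 7, 27, 45, 45, 42, 8, 44, 46, 47, 47, 48, 47, 47, 46, 27, 7, 7, 7]
302 [-1, 7, 22, 30, 45, 45, 42, 7, 44, 47, 47, 47, 47, 47, 47, 46, 30, 29, 22, 7]
308 [-2, 25, 26, 33, 45, 45, 43, 7, 44, 46, 47, 47, 47, 47, 47, 46, 33, 33, 25, 7]
314 [-1, 28, 28, 35, 45, 45, 44, 7, 44, 47, 47, 48, 47, 47, 47, 46, 35, 35, 28, 28]
320 [-2, 31, 32, 38, 45, 45, 44, 7, 44, 47, 47, 47, 47, 47, 47, 46, 38, 38, 31, 31]
326 [-2, 34, 38, 40, 44, 46, 44, 8, 44, 47, 47, 48, 47, 48, 47, 46, 41, 40, 34, 34]
13.575
```

Confirmed: the fingertips are about 10 mm behind the reported TCP, a 35 mm tool offset. The trigger is now between the fingers, so I finish the squeeze.

Run:
```python
from h import *
hand.grip(10); bot.wait(0.3); print(bot.current_opening(),bot.current_gripper_force(),np.round(bot.current_wrist_force(),1))
T=shot("w5")
hand.grip(78); bot.wait(0.4); print(bot.current_opening(),np.round(bot.current_wrist_force(),1)); shot("w6")
c=[cv2.resize(cv2.imread(f"pics/{n}.png")[140:320,180:380],(390,351)) for n in("w5","w6")]
cv2.imwrite("pics/c5.png",np.hstack(c))
bot.movel([446.8,-187.3,150],v=150); print(bot.current_t())
```

```text
30.848515200332766 58.952602464705706 [-6.5 -5.7 10.7]
78.13710315686117 [ 0.1 -0.7  0.4]
16.175
```

View pics/c5.png

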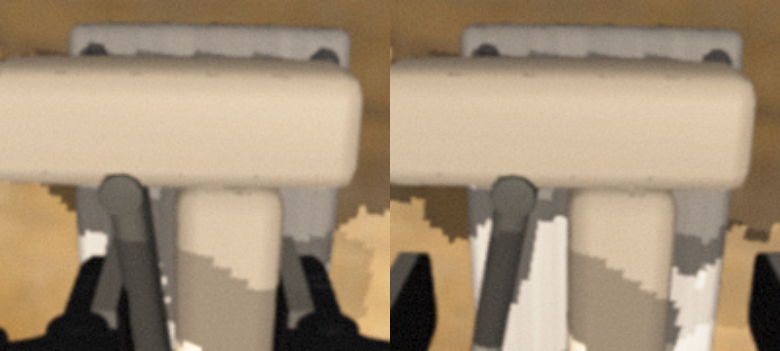

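The left half shows the trigger pressed in toward the grip; the right half shows it sprung back to its rest angle. Next I locate the cap from above using wrist depth.

Run:
```python
from h import *
bot.movel([446.8,-187.3,240],v=250); hand.grip(85)
bot.move_pose([458.5,221.5,230],down(np.deg2rad(-45)))
shot("w7"); s=np.load("pics/w7.npz")
pts=np.array([wdepth(u,v,"pics/w7.npz") for v in range(120,330,2) for u in range(180,400,2)])
near=np.hypot(pts[:,0]-458,pts[:,1]-222)<75
for a in range(90,165,5): print(a,(near&(pts[:,2]>=a)&(pts[:,2]<a+5)).sum(),end="; ")
c=pts[near&(pts[:,2]>150)&(pts[:,2]<160)]; print("\n",c.mean(0).round(1),c.min(0).round(1),c.max(0).round(1),np.median(c[:,2]))
xy=c[:,:2].astype(np.float32); print(cv2.minEnclosingCircle(xy)); print(bot.current_t(),bot.current_tool_pos())
cv2.imwrite("pics/w7b.png",cv2.resize(cv2.imread("pics/w7.png")[100:400,80:480],None,fx=2,fy=2))
```

```text
Traceback (most recent call last):
  File "h.py", line 28, in wdepth
    o=R@H[:3,3]+T[0]; a=R@H[:3,2]; w=wback(u,v,0,T)-o
                                     ~~~~~^^^^^^^^^
  File "h.py", line 16, in wback
    c=vision.calibration("wrist"); K=np.array(c["camera_matrix"]); H=np.array(c["hand_eye"])
ValueError: time passes only in moves, steps and waits
```

```bash
sed -i 's/vision.calibration("wrist")/cal("wrist")/' h.py; sed -i '3a import functools\n@functools.cache\ndef cal(n): return vision.calibration(n)\n@functools.cache\ndef npz(f): return dict(np.load(f))' h.py; sed -i 's/s=np.load(f);/s=npz(f);/' h.py
python3 - <<'E'
from h import *
pts=np.array([wdepth(u,v,"pics/w7.npz") for v in range(120,330,2) for u in range(180,400,2)])
near=np.hypot(pts[:,0]-458,pts[:,1]-222)<75
for a in range(90,165,5): print(a,(near&(pts[:,2]>=a)&(pts[:,2]<a+5)).sum(),end="; ")
c=pts[near&(pts[:,2]>150)&(pts[:,2]<160)]; print("\n",c.mean(0).round(1),c.min(0).round(1),c.max(0).round(1),np.median(c[:,2]))
print(cv2.minEnclosingCircle(c[:,:2].astype(np.float32))); print(bot.current_t(),bot.current_tool_pos())
cv2.imwrite("pics/w7b.png",cv2.resize(cv2.imread("pics/w7.png")[100:400,80:480],None,fx=2,fy=2))
E
```

```text
90 109; 95 502; 100 148; 105 247; 110 91; 115 11; 120 0; 125 8; 130 21; 135 17; 140 20; 145 20; 150 793; 155 27; 160 0; 
 [458.3 227.7 154.2] [434.4 202.7 150. ] [480.8 250.3 155.6] 154.32274220861575
((457.21099853515625, 226.4650115966797), 24.254592895507812)
18.4917 [458.89823399 220.60837401 230.00191193]
```

View pics/w7b.png

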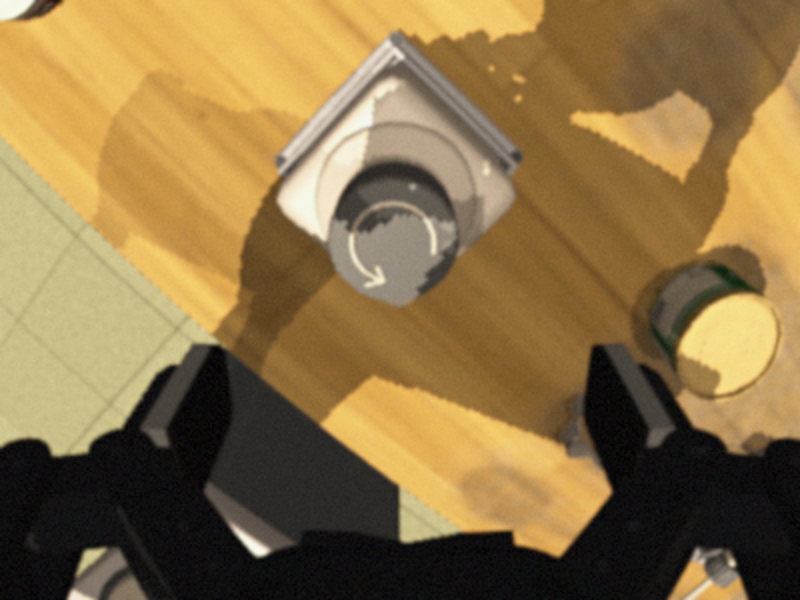

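The view shows the cap at (393,240) with its arrow running anticlockwise, and the tin well clear at (720,330). The arm was still settling when this picture was taken, so I re-measure at rest with two opposite yaws, which cancels the hand-eye offset.

Run:
```python
from h import *
for n,yaw in(("w8",135),("w9",-45)):
    bot.move_pose([458.5,222.5,230],down(np.deg2rad(yaw))); bot.wait(0.4)
    T=shot(n); print(T[0])
    pts=np.array([wdepth(u,v,f"pics/{n}.npz") for v in range(160,300) for u in range(220,340)])
    c=pts[(np.hypot(pts[:,0]-458,pts[:,1]-222)<40)&(pts[:,2]>150)&(pts[:,2]<160)]
    print(n,c.mean(0).round(1),c.min(0).round(1),c.max(0).round(1),cv2.minEnclosingCircle(c[:,:2].astype(np.float32)))
print(bot.current_t())
```

```text
[458.49786658 222.51244147 229.99027257]
w8 [455.7 225.2 154.3] [432.8 202.4 150.1] [480.6 249.4 155.6] ((456.7684326171875, 226.30189514160156), 24.206180572509766)
[458.49916063 222.48822591 229.99806222]
w9 [457.1 226.3 154.3] [432.6 201.6 150. ] [480.1 249.2 155.8] ((455.9051208496094, 225.2092742919922), 24.324159622192383)
24.9083
```

Run:
```python
from h import *
P=[456.4,225.8]; o=down(np.deg2rad(-45))
bot.move_pose(P+[185],o); hand.grip(80)
bot.movel(P+[117],v=100); bot.wait(0.2); print(np.round(bot.current_wrist_force(),1))
hand.grip(58); print(bot.current_gripper_force(),np.round(bot.current_wrist_force(),1))
hand.grip(35); bot.wait(0.2); print("grip",bot.current_opening(),bot.current_gripper_force(),np.round(bot.current_wrist_force(),1))
for z in (115,113,112,111.3):
    bot.movel(P+[z],v=20); bot.wait(0.1); print(z,np.round(bot.current_wrist_force(),1),np.round(bot.current_tool_pos(),1),round(bot.current_gripper_force(),1))
shot("w10"); print(bot.current_t())
pts=np.array([wdepth(u,v,"pics/w10.npz") for v in range(200,340,2) for u in range(220,350,2)])
c=pts[(np.hypot(pts[:,0]-456,pts[:,1]-226)<18)]; print("cap top z",np.percentile(c[:,2],[10,50,90]).round(1))
```

```text
[-0.5 -0.4  0.9]
0.0 [ 0.4  0.5 -0.2]
grip 46.88276292827195 60.538892545737326 [-1.6 -1.   5.4]
115 [-1.3 -0.8  6.9] [456.5 225.8 115.2] 60.8
113 [-2.7 -0.3  8.3] [456.4 225.8 113.3] 60.9
112 [-3.1 -1.2  8.7] [456.5 225.8 112.3] 61.0
111.3 [-2.6 -1.3  8.8] [456.4 225.8 111.6] 61.0
28.7083
cap top z [148.4 148.8 149.2]
```

Pressed: the cap top went from 154.3 to 148.8, i.e. 5.5 mm down. Now twist anticlockwise.

Run:
```python
from h import *
q0=np.array(bot.ik([456.4,225.8,111.3],down(np.deg2rad(-45)))); print(q0.round(2))
for a in (10,20,30,40,50,60,64):
    q=q0.copy(); q[5]-=np.deg2rad(a); bot.move_j(q); print(a,np.round(bot.current_wrist_force(),1),np.round(bot.current_ft_torque(),2),np.round(bot.current_tool_pos(),1))
bot.wait(0.2); shot("w11"); print(bot.current_t(), Ro.from_quat(bot.current_orientation()).as_euler("xyz",degrees=True).round(1))
s=np.load("pics/w11.npz")["d"]
pts=np.array([wdepth(u,v,"pics/w11.npz") for v in range(200,340,2) for u in range(220,350,2)])
c=pts[(np.hypot(pts[:,0]-456,pts[:,1]-226)<18)]; print("cap top z",np.percentile(c[:,2],[10,50,90]).round(1))
x=[cv2.resize(cv2.imread(f"pics/{n}.png")[160:340,180:380],(390,351)) for n in("w10","w11")]; cv2.imwrite("pics/c11.png",np.hstack(x))
```

```text
[ 0.34  0.49  1.76 -0.    0.89  1.13]
10 [-1.3 -0.6  9.3] [0.02 0.15 0.06] [456.8 225.9 111.7]
20 [-0.7  0.1 10.6] [-0.02  0.09  0.06] [456.9 226.  111.8]
30 [ 0.  -0.9  9.1] [0.04 0.01 0.05] [456.9 226.  111.8]
40 [-0.   0.1  8.8] [-0.02 -0.02  0.03] [457.  226.  111.8]
50 [-0.1 -0.1  8.4] [0.01 0.07 0.05] [456.9 226.  111.8]
60 [0.4 0.5 9.5] [0.04 0.04 0.03] [457.  226.  111.8]
64 [-0.7 -0.   8.9] [-0.03  0.02  0.05] [457.  226.  111.8]
30.9583 [179.9  -0.  109. ]
cap top z [148.7 149.  149.5]
```

View pics/c11.png

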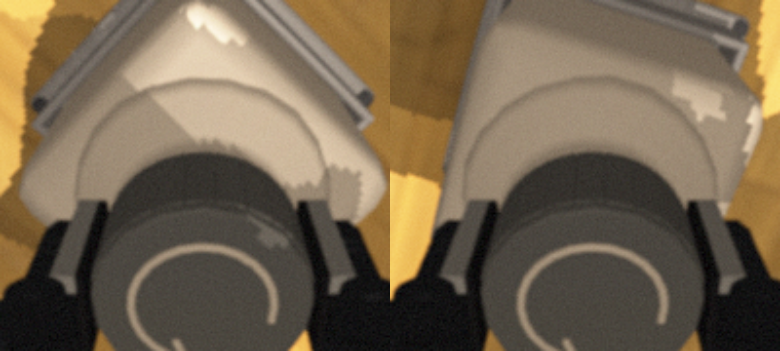

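The arrow stays fixed relative to the gripper while the bottle has turned in view, so the cap rotated the full 64°. Lifting straight up.

Run:
```python
from h import *
p=[457,226]
bot.movel(p+[135],v=40); print(np.round(bot.current_wrist_force(),1),bot.current_opening(),round(bot.current_gripper_force(),1))
bot.movel(p+[197],v=60); bot.wait(0.6)
print(np.round(bot.current_wrist_force(),1),np.round(bot.current_tool_pos(),1),bot.current_opening(),bot.current_gripper_force(),bot.current_t())
shot("w12")
pts=np.array([wdepth(u,v,"pics/w12.npz") for v in range(200,340,2) for u in range(220,350,2)])
c=pts[(np.hypot(pts[:,0]-456,pts[:,1]-226)<18)]; print("cap top z",np.percentile(c[:,2],[10,50,90]).round(1))
sc,_=vision.capture("scene"); x=[cv2.resize(cv2.imread("pics/w12.png")[160:340,180:380],(390,351)),cv2.resize(sc[160:280,200:333],(390,351),interpolation=cv2.INTER_CUBIC)]; cv2.imwrite("pics/c12.png",np.hstack(x))
```

```text
[-0.1  0.6 -0.4] 46.72626915842802 61.5
[ 0.  -0.3  0.1] [457. 226. 197.] 46.74364257843217 61.461924905888736 33.4833
cap top z [136.3 234.  234.5]
```

View pics/c12.png

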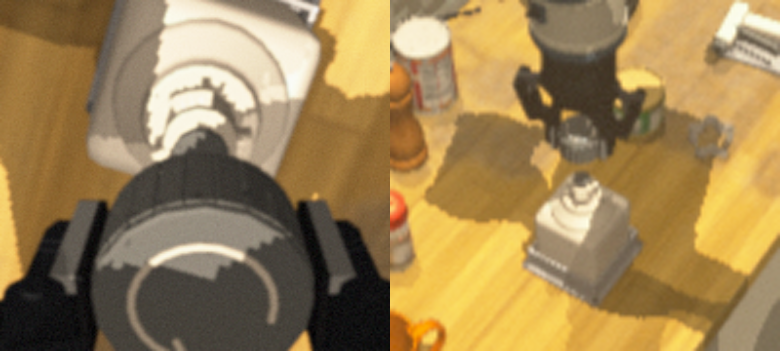

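The cap is off and level in the gripper, about 80 mm above where it sat, and the open neck with its plug is visible below. Handing in.

```bash
python3 -c "
from plant import ticket; print(ticket.job_done())"
```

```text
the job is handed in; nothing more can be done
None
```

I squeezed the trigger and it sprang back, then opened the bottle and handed the job in with the cap held level about 8 cm above the open neck; the hand-in gave no verdict. My first squeeze closed above the trigger because the fingertips stand about 35 mm higher than specified, so I went lower and squeezed again.

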